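# Press a glued stone home with the fallen hand press

## Robot

A 6-joint arm with a two-finger parallel gripper is mounted at the origin on the work surface. World frame = base frame: x ahead of the robot, y to its left, z up, the work surface at z = 0. Lengths are in m, angles in rad, forces in N, time in s.
With the tool pointing down it reaches from about 0.35 to 0.85 m from the base axis. Payload 8.1 kg.
Tool frame: the origin (TCP) lies midway between the tips of the shut fingers; the grasp point (between the pads) lies 19 mm behind it (robot.grip_point_offset is the distance from the TCP to the grasp point, in m); z points along the fingers, y is the line along which they close (so a half turn about z gives the same grasp; the last joint's range is limited). The gripper opens to 93 mm and grips with 3 to 60 N. Pads are 15 mm wide; open, the fingers measure 128 mm over their backs; the gripper's body (75 mm by 188 mm) begins 65 mm behind the grasp point.
Start: joints at [1.019, 0.13, 1.488, -0, 1.523, -0.085], TCP at [0.27, 0.536, 0.219] pointing down, gripper open.
Joint ranges: [-2.96, 2.96], [-0.89, 2.26], [0.02, 2.5], [-1.34, 4.48], [0, 2.73], [-2.66, 2.66]. Speed limits (rad/s): [2.39, 2.39, 2.79, 3.14, 3.14, 3.14].

## Interface

Orientations are given as a rotation vector (axis times angle).
In Python, from plant import robot, read_camera, job gives the robot as it stands.
- The arm moves only by the shell command python3 -m inch 'ROWS' [FORCE]. ROWS is JSON, one flat list of numbers, 5 for each row, row after row: the shift along the world's x, y, z in mm, then the turn about the world's z in degrees, then the opening in per cent of the stroke, from 0 (shut) to 100 (fully open). In form: [dx, dy, dz, yaw, hand, dx, dy, dz, yaw, hand, ...]. A call has 1 to 10 rows; each row is the pose to reach, as a shift and turn from the pose commanded when the call began; what a row does not reach only later rows make up. A row lasts 1/12 s, in which the tool goes at most 41.7 mm and 7.16 degrees, less where a joint would pass 70% of its speed; a pose out of reach is approached as far as the arm can. A call with a gripper value outside its range is refused whole. The fingers move at their own pace and stop on an object; FORCE is the grip in N (left out, the last holds). Time passes only in rows, so rows that repeat a pose let the fingers close. It gives the time, the measured TCP pose, the force, the opening and the grip force at its end, in the units of the state.
- robot.read_state(): the state, without advancing time (a new reading comes with each control period).
- read_camera(name): name is "scene" or "top"; returns a dict with "image" (400x640x3 uint8, blue, green, red), "K" (3x3 intrinsics, pixels), "D" ([k1, k2, p1, p2, k3] as OpenCV has them; the pictures are not rectified), "extrinsics" (4x4, takes a point from world to camera coordinates). Camera axes: x right, y down, z forward; pixel columns grow to the right and rows downward; lengths in m; the calibration is good to about 2 mm. A picture is of the moment at which its call begins. There is no depth.
- job.close_job(): hands the job in; it is judged then, once.
The state is a dict: "t": time; "q": joint angles; "dq": joint speeds; "joint_torque": joint torques, N m; "tool_pos": TCP position; "orientation": TCP orientation; "force": force on the tool from outside, world axes, zero at the start; "wrist_torque": the same for the moment, N m; "opening": finger opening in m; "gripper_force": force on a finger pad.
Only numpy, scipy, OpenCV 4.12 (cv2) and the standard library are available. Lean on these libraries where they do the work, as an engineer would, in place of code of your own. Each camera call takes 0.05 s, during which the arm holds its last target. There are 200 camera calls.

## Task

A stone has just been glued for a pendant: it sits on the sprung plunger of a setting block, the one with the pink stone. Pick the toppled hand press up off the table, stand it upright and centred on the pink stone, and push it down against the spring until its steel foot meets the block's metal rim all round. Finish while still holding it pressed firmly down there with the gripper (do not let go), and leave the blue stone and the other things on the table alone.

Things in the scene. Friction and masses are not known exactly. Their poses are not given: they have to be found in the camera images.
- press_knob (a point): Centre of the wooden ball knob (40 mm diameter) on top of the hand press. z axis: along the stem from foot to ball; x and y: square to the foot's sides. The press starts lying on a side of its foot and on the ball, ball centre 20 mm above the table. A lightly pinched ball can turn about the line between the pads, e.g. when the press is rolled up over the edge of its foot.
- press_foot (a point): Centre of the flat underside of the press's foot (same axes). The press is one rigid piece, about 0.26 kg, mostly in the foot: square steel foot 40 x 40 x 14 mm, dark round stem 14 mm thick, ball centre 85 mm from the foot's underside, 105 mm long in all.
- pink_stone (a point): Centre of the top face of the pink stone, a flat disc 22 mm across and 6 mm thick on the brass plunger of one setting block; it goes down with the plunger. Unpressed it stands 57 mm above the table, 12 mm proud of the rim. The stone is fixed to the plunger.
- pink_plunger (a joint): How far the pink stone's plunger is pushed down, in m: 0 = up, 0.012 = stone flush with the rim (the foot then rests on the rim: hard stop). Spring: about 3.6 N to start moving, 9 N at the stop; the press's own weight does not move it.
- pink_rim: The fixed round aluminium rim around the pink stone, 60 mm outside, 25 mm bore, 27 mm high; origin at the centre of its underside, 18 mm above the table; its flat top, the hard stop, is 45 mm above the table. The foot bears on it only while the push exceeds the spring's 9 N, so some N more must be kept up. It stands on a grey square base plate 90 x 90 x 18 mm fixed to the table.
- blue_stone (a point): The same point of the blue stone in the other, otherwise identical setting block (which block is left and which right varies). To be left alone.
- blue_plunger (a joint): How far the blue stone's plunger is pushed down, in m (0 = up).
- jar_center (a point): Centre of a loose amber bead jar, 52 mm across and 70 mm tall, standing beyond the work.
- pen: A loose blue pen lying on the table, 130 mm long (along its x), 10 mm thick; origin at the centre of its underside.
- pencil_case: A loose grey pencil case, 70 x 180 x 55 mm (x, y, z); origin at the centre of its underside.
Mind the look-alikes: they are no part of the job. What is shaped like the part that bears press_knob but green or purple is not meant.

How it is judged:
At the end, for the whole second after the job is handed in: The hand press is upright (within 0.10 rad) and within 8 mm of centred on the pink stone, held by the gripper (over 3 N), plunger down over 10.5 mm, the foot bearing on the rim with over 1 N, at rest; the arm is not leaning on the rim and the blue plunger is up (value of joint pink_plunger above 0.0105 m and horizontal distance between press_foot and pink_stone below 0.008 m and angle between press_knob's own z axis and vertical below 0.1 rad and height (world z) of press_knob above 0.115 m and contact force between press and pink_rim above 1 N and contact force between the fingers and press above 3 N and contact force between the arm and pink_rim below 0.5 N and velocity of joint pink_plunger below 0.005 m/s and value of joint blue_plunger below 0.002 m); the arm keeps its last pose, push and grip.
It fails at once if the blue stone was pressed (value of joint blue_plunger above 0.003 m).
It fails at once if the bead jar was moved by more than 30 mm (distance of jar_center from where it was at the start of the episode above 0.03 m).
It fails at once if the pen was moved by more than 30 mm (distance of pen from where it was at the start of the episode above 0.03 m).
It fails at once if the pencil case was moved by more than 30 mm (distance of pencil_case from where it was at the start of the episode above 0.03 m).
It also fails if it takes over 54 s, if anything falls off the work surface, if the arm or the gripper's body presses on something with over 40 N, if the wrist force passes 120 N, or if a joint passes its speed limit or range.

## Working session

There is one attempt and no reset: what is moved stays moved. The work goes in short steps, Python scripts to look and compute and a shell command to move; the robot and the scene stay as the last step left them, time stands still between calls to the robot, and variables do not carry over. Pictures are saved under pics/ and viewed, at most 10 in all, crops included, and the job is handed in when it is done.

```bash
ls; mkdir -p pics; python3 - <<'E'
from plant import robot, read_camera
import cv2
for n in("scene","top"):
    c=read_camera(n); cv2.imwrite(f"pics/{n}0.png",c["image"]); print(c["K"],c["D"],c["extrinsics"])
s=robot.read_state(); print({k:s[k] for k in("t","tool_pos","orientation","opening","force")},robot.grip_point_offset)
E
```

```text
pics
[[384.12750981   0.         320.47846881]
 [  0.         384.12750981 198.82558776]
 [  0.           0.           1.        ]] [-0.06837251  0.          0.          0.          0.        ] [[ 0.20849634  0.97792621 -0.01376935 -0.13205074]
 [ 0.52160988 -0.12309582 -0.8442574  -0.25847411]
 [-0.82731639  0.16884235 -0.53576101  1.34675236]
 [ 0.          0.          0.          1.        ]]
[[424.39905866   0.         320.93157231]
 [  0.         424.39905866 203.44555171]
 [  0.           0.           1.        ]] [0.02357228 0.         0.         0.         0.        ] [[-0.01632554 -0.99986568  0.0014459   0.02164531]
 [-0.98858939  0.01592481 -0.14979128  0.61797163]
 [ 0.14974813 -0.00387483 -0.98871658  0.87395231]
 [ 0.          0.          0.          1.        ]]
{'t': 0.1, 'tool_pos': array([0.26972049, 0.53538296, 0.21770813]), 'orientation': array([-7.26497527e-01, -3.05589503e+00,  2.46767161e-03]), 'opening': 0.09301688346056193, 'force': array([-0.13010854, -0.17197603, -0.52091625])} 0.0188
```

View pics/scene0.png

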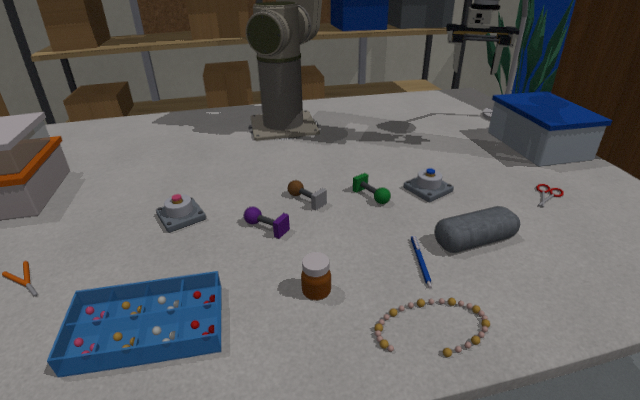

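View pics/top0.png

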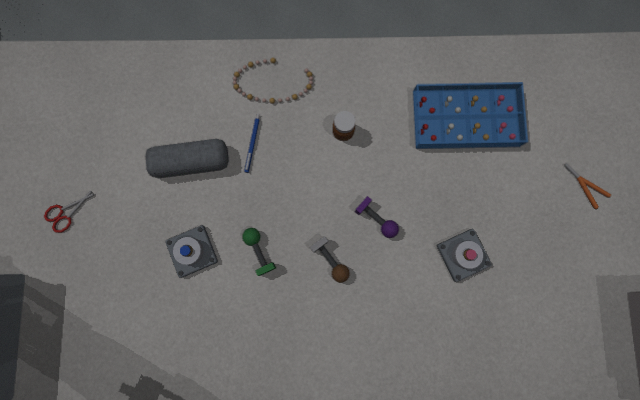

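The top view shows the brown-ball press with its ball at about (341,273) and foot at about (320,243). The pink stone is at (471,255) and the blue one at (186,251). The scene view shows the ball at (296,188), the grey foot at (319,198) and the pink stone at (177,199).

```bash
cat > h.py <<'E'
from plant import robot, read_camera
import cv2, numpy as np
def ray(c,uv):
    n=cv2.undistortPoints(np.array([[uv]],float),c["K"],c["D"])[0,0]
    T=c["extrinsics"];R=T[:3,:3];return -R.T@T[:3,3], R.T@np.array([n[0],n[1],1])
def plane(c,uv,z):
    o,d=ray(c,uv);return (o+d*(z-o[2])/d[2])[:2]
def tri(rs):
    A=0;b=0
    for o,d in rs:
        d=d/np.linalg.norm(d);P=np.eye(3)-np.outer(d,d);A=A+P;b=b+P@o
    return np.linalg.solve(A,b)
def blob(c,lo,hi,box):
    x0,y0,x1,y1=box;h=cv2.cvtColor(c["image"],cv2.COLOR_BGR2HSV)[y0:y1,x0:x1]
    m=cv2.inRange(h,lo,hi);n,l,s,ce=cv2.connectedComponentsWithStats(m)
    if n<2:return None
    i=1+np.argmax(s[1:,4]);return ce[i]+[x0,y0],s[i]
E
python3 - <<'E'
from h import *
S=read_camera("scene");T=read_camera("top")
for nm,lo,hi,bs,bt,z in [("ball",(3,90,30),(18,255,255),(280,172,312,200),(325,258,356,288),.02),("pink",(165,80,80),(180,255,255),(160,185,195,212),(455,240,487,270),.057)]:
    a=blob(S,lo,hi,bs);b=blob(T,lo,hi,bt);print(nm,a,b)
    if a and b: print(plane(S,a[0],z),plane(T,b[0],z),tri([ray(S,a[0]),ray(T,b[0])]))
a=cv2.resize(S["image"][165:225,270:350],None,fx=7,fy=7,interpolation=2);b=cv2.resize(T["image"][225:290,295:365],None,fx=7,fy=7,interpolation=2)
cv2.imwrite("pics/s1.png",a);cv2.imwrite("pics/t1.png",b)
E
```

```text
ball (array([294.53892216, 187.59281437]), array([  8,   9,  15,  15, 167], dtype=int32)) (array([340.13419913, 272.88744589]), array([  7,   6,  17,  18, 231], dtype=int32))
[ 0.46796855 -0.02966013] [ 0.4687179 -0.0277826] [ 0.4685719  -0.02874554  0.02022462]
pink (array([176.09615385, 197.01923077]), array([12,  9, 10,  7, 52], dtype=int32)) (array([470.73493976, 254.13253012]), array([11,  9, 11, 11, 83], dtype=int32))
[ 0.50920197 -0.30043728] [ 0.50393456 -0.30115822] [ 0.50400326 -0.30187095  0.05408363]
```

View pics/t1.png

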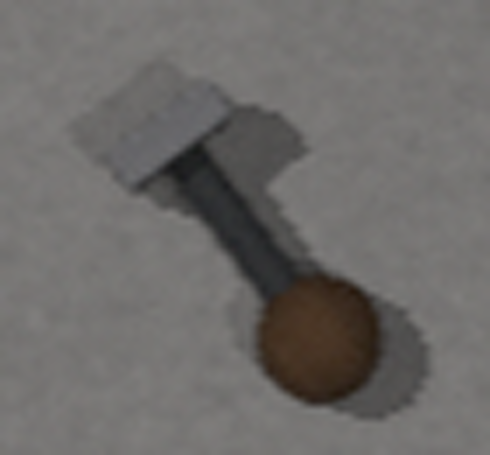

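The crop shows the ball centre at about (340.3,273.2) and the foot's upper side centred at about (319.2,243.9), in full-image pixels. Next I work out the stem direction and tool yaw.

```bash
python3 - <<'E'
from h import *
from scipy.spatial.transform import Rotation as Ro
T=read_camera("top")
b=plane(T,(340.3,273.1),.02);f=plane(T,(319.2,243.9),.04);s=plane(T,(295+190/7-.4,225+165/7-.4),.02)
for p in(f,s): d=p-b;print(b,p,np.linalg.norm(d),np.degrees(np.arctan2(d[1],d[0])))
st=robot.read_state();R=Ro.from_rotvec(st["orientation"]).as_matrix();print(R,np.degrees(np.arctan2(R[1,1],R[0,1])),st["tool_pos"],st["t"])
E
```

```text
[ 0.46825619 -0.02813274] [0.53121378 0.01676096] 0.0773246570455917 35.4918533155718
[ 0.46825619 -0.02813274] [0.52288289 0.01135743] 0.06740586416107744 35.86353070339474
[[-8.93019254e-01  4.50018200e-01 -4.81381498e-04]
 [ 4.50018451e-01  8.93018908e-01 -7.89599530e-04]
 [ 7.45486207e-05 -9.21758139e-04 -9.99999572e-01]] 63.25513610353016 [0.26985283 0.53558109 0.21811826] 0.25
```

```bash
python3 -m inch '[20,-56,0,-7,100,40,-112,0,-14,100,60,-168,0,-21,100,80,-224,0,-28,100,100,-280,0,-35,100,120,-336,0,-42,100,140,-392,0,-49,100,160,-448,0,-56,100,180,-504,0,-63,100,198,-564,0,-70,100]' 6
python3 -m inch '[198,-564,0,-70,100,198,-564,0,-70,100,198,-564,0,-70,100,198,-564,0,-70,100,198,-564,0,-70,100,198,-564,0,-70,100]' 6
```

```text
t: 1.08
tool_pos: [0.4098, 0.1413, 0.2188]
orientation: [2.354, 2.08, 0.001]
force: [0.3, -0.6, 0.3]
opening: 0.0931
gripper_force: 0.0
t: 1.58
tool_pos: [0.4926, -0.0949, 0.2188]
orientation: [2.953, 1.072, 0.001]
force: [1.1, 0.4, -0.6]
opening: 0.0927
gripper_force: 0.0
```

```bash
python3 -m inch '[0,0,0,0,100,0,0,0,0,100,0,0,0,0,100]' 6; python3 - <<'E'
from h import *
from scipy.spatial.transform import Rotation as Ro
st=robot.read_state();R=Ro.from_rotvec(st["orientation"]).as_matrix();print(np.degrees(np.arctan2(R[1,1],R[0,1])),st["tool_pos"],st["q"])
E
```

```text
t: 1.83
tool_pos: [0.4921, -0.0924, 0.2184]
orientation: [-2.948, -1.082, 0.001]
force: [0.1, 0.6, -1.0]
opening: 0.0929
gripper_force: 0.0
-49.69164065528797 [ 0.49209812 -0.09244755  0.21835522] [-2.88521102e-01 -1.39869189e-01  1.75812241e+00  5.11143883e-04
  1.52422697e+00  5.78737587e-01]
```

```bash
python3 -m inch '[-12,32,0,-5,100,-24,64,0,-5,100,-24,64,-35,-5,100,-24,64,-70,-5,100,-24,64,-105,-5,100,-24,64,-140,-5,100,-24,64,-165,-5,100,-24,64,-185,-5,100,-24,64,-200,-5,100,-24,64,-200,-5,100]' 6
python3 -m inch '[0,0,-8,0,100,0,0,-14,0,100,0,0,-14,0,100]' 6;python3 - <<'E'
from h import *
cv2.imwrite("pics/s2.png",cv2.resize(read_camera("scene")["image"][100:250,200:400],None,fx=4,fy=4))
E
```

```text
t: 2.67
tool_pos: [0.465, -0.0264, 0.0153]
orientation: [-2.989, -0.957, 0.008]
force: [-0.8, 0.5, 0.1]
opening: 0.0934
gripper_force: 0.0
t: 2.92
tool_pos: [0.4684, -0.0281, 0.0045]
orientation: [2.993, 0.954, 0.0]
force: [0.4, 0.5, -0.2]
opening: 0.093
gripper_force: 0.0
```

View pics/s2.png

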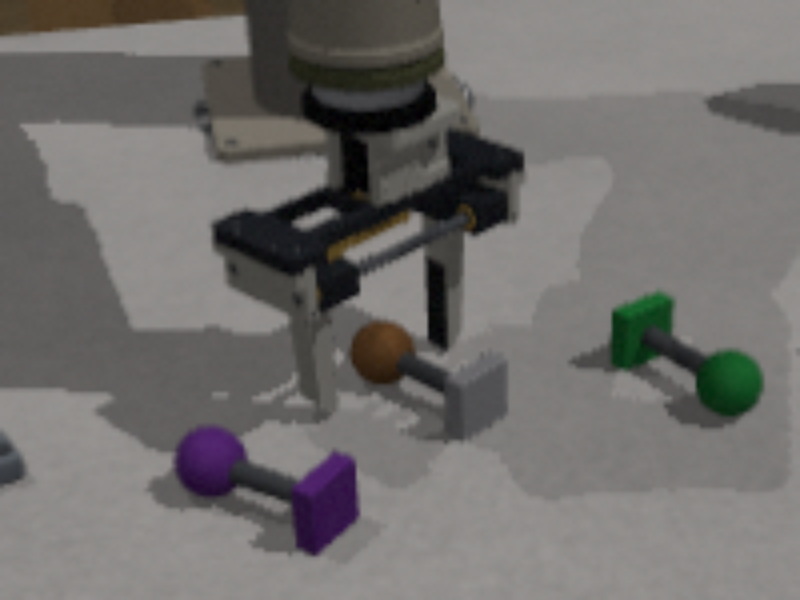

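The fingers straddle the brown ball (crop about (382,352)), one on each side, so I close lightly.

```bash
python3 -m inch '[0,0,-3,0,80,0,0,-3,0,60,0,0,-3,0,40,0,0,-3,0,30,0,0,-3,0,30,0,0,-3,0,30,0,0,-3,0,30,0,0,-3,0,30,0,0,-3,0,30,0,0,-3,0,30]' 6
```

```text
t: 3.8
tool_pos: [0.4684, -0.0287, 0.0016]
orientation: [2.994, 0.952, 0.0]
force: [0.2, 0.3, -0.2]
opening: 0.0391
gripper_force: 6.0
```

```bash
python3 -m inch '[2,1,7,0,30,4,3,14,0,30,7,5,21,0,30,10,7,28,0,30,13,10,34,0,30,17,12,40,0,30,22,16,45,0,30,27,19,50,0,30,27,19,50,0,30,27,19,50,0,30]' 6;python3 - <<'E'
from h import *
cv2.imwrite("pics/s3.png",cv2.resize(read_camera("scene")["image"][100:250,200:400],None,fx=4,fy=4))
E
```

```text
t: 4.63
tool_pos: [0.4958, -0.0096, 0.052]
orientation: [2.993, 0.953, 0.0]
force: [-2.5, -1.1, 3.6]
opening: 0.0395
gripper_force: 6.0
```

View pics/s3.png

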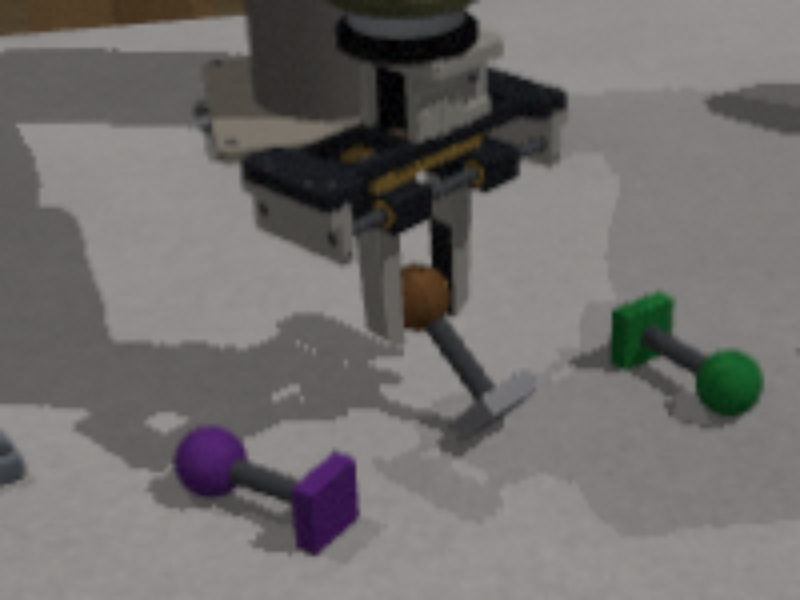

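The press is pivoting on its foot edge as planned, tilted about 40–45° with the ball still between the pads. I continue the arc.

```bash
python3 -m inch '[5,4,5,0,30,10,7,9,0,30,16,12,12,0,30,22,16,15,0,30,28,20,17,0,30,34,24,18,0,30,40,28,19,0,30,46,33,19,0,30,52,37,18,0,30,58,41,17,0,30]' 6
python3 -m inch '[0,0,-1,0,30,0,0,-1,0,30,0,0,-1,0,30]' 6;python3 - <<'E'
from h import *
cv2.imwrite("pics/s4.png",cv2.resize(read_camera("scene")["image"][100:250,200:400],None,fx=4,fy=4))
E
```

```text
t: 5.52
tool_pos: [0.5538, 0.0319, 0.0682]
orientation: [-2.994, -0.952, 0.001]
force: [0.6, -0.1, -2.4]
opening: 0.0393
gripper_force: 6.0
t: 5.77
tool_pos: [0.5539, 0.0316, 0.0682]
orientation: [-2.994, -0.952, -0.002]
force: [0.6, 1.4, 3.9]
opening: 0.0395
gripper_force: 6.0
```

View pics/s4.png

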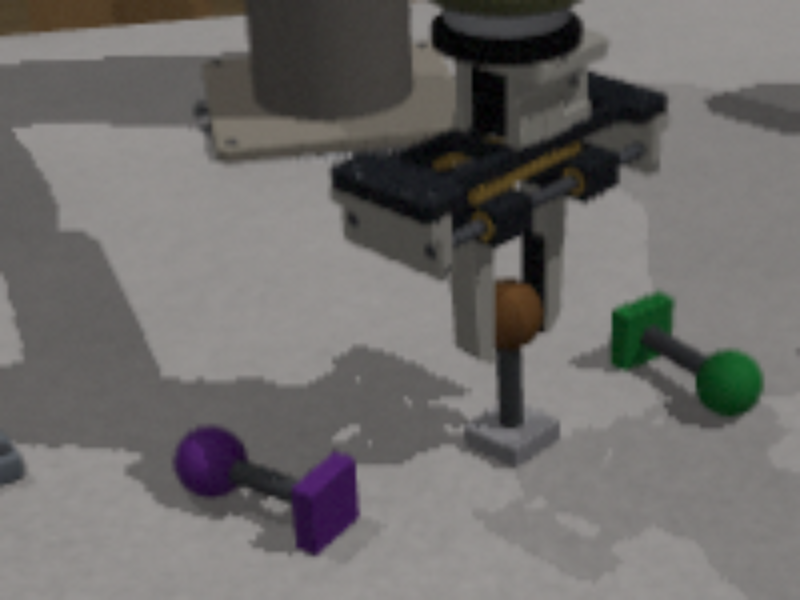

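The press stands upright with its foot flat on the table. I grip it firmly, lift, and carry it over.

```bash
python3 -m inch '[0,0,-1,0,30,0,0,-1,0,30,0,0,-1,0,30,0,0,-1,0,30,0,0,10,0,30,0,0,30,0,30,0,0,55,0,30,0,0,80,0,30,0,0,80,0,30,0,0,80,0,30]' 45
python3 -m inch '[-5,-35,0,0,30,-10,-70,0,0,30,-15,-105,0,0,30,-21,-140,0,0,30,-26,-175,0,0,30,-31,-210,0,0,30,-37,-245,0,0,30,-42,-280,0,0,30,-47,-312,0,0,30,-50,-333,0,0,30]' 45
python3 -m inch '[0,0,0,0,30,0,0,0,0,30,0,0,0,0,30]' 45;python3 - <<'E'
from h import *
S=read_camera("scene")["image"];T=read_camera("top")["image"]
r=lambda a:cv2.resize(a,(400,400),interpolation=2)
cv2.imwrite("pics/p5.png",np.hstack([r(S[110:240,110:240]),r(T[190:320,400:530])]))
E
```

```text
t: 6.65
tool_pos: [0.5543, 0.0308, 0.1492]
orientation: [2.993, 0.951, 0.004]
force: [-0.3, -0.3, -3.1]
opening: 0.0385
gripper_force: 45.0
t: 7.48
tool_pos: [0.5008, -0.3041, 0.145]
orientation: [-2.993, -0.948, 0.005]
force: [0.7, 1.0, -2.3]
opening: 0.0384
gripper_force: 45.0
t: 7.73
tool_pos: [0.5023, -0.3007, 0.1457]
orientation: [-2.991, -0.95, 0.003]
force: [0.5, -0.3, -2.1]
opening: 0.0391
gripper_force: 45.0
```

View pics/p5.png

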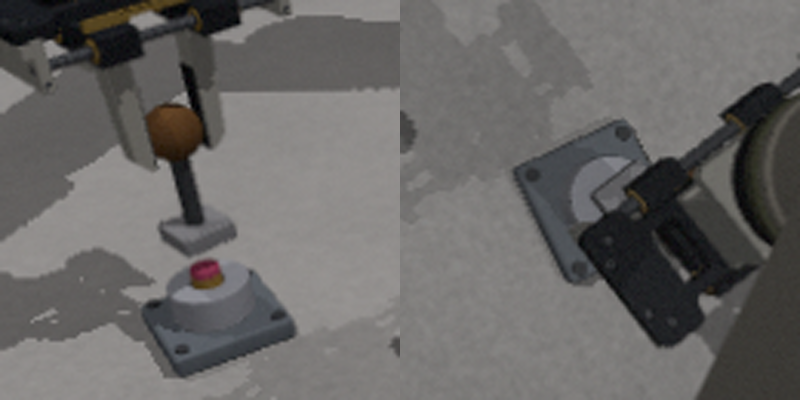

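The left crop shows the foot hovering over the pink stone (stone about (206,272), ball about (174,132)), and the stem leans in the picture. I check whether the lean is only perspective.

```bash
python3 - <<'E'
from h import *
S=read_camera("scene");k=400/130
st=robot.read_state();p=st["tool_pos"];print(p)
def pr(x,y,z):
    T=S["extrinsics"];u=cv2.projectPoints(np.array([[x,y,z]],float),cv2.Rodrigues(T[:3,:3])[0],T[:3,3],S["K"],S["D"])[0][0,0]
    return (u-[110,110])*k
for dz in(0,-25,-50,-71,-85): print(dz,pr(p[0],p[1],.1625+dz/1000))
# foot outer corners vertical pos predicted
a=np.radians(35.5);d=np.array([np.cos(a),np.sin(a)]);n=np.array([-d[1],d[0]])
for s,t in((1,1),(1,-1),(-1,-1),(-1,1)):
    q=p[:2]+.02*(s*d+t*n);print("corner top",pr(*q,.1625-.071),"bot",pr(*q,.1625-.085))
print("stone",pr(.504,-.301,.057),"rim",pr(.504,-.301,.045))
cv2.imwrite("pics/z6.png",cv2.resize(S["image"][140:215,140:215],(600,600),interpolation=2))
E
```

```text
[ 0.50332079 -0.30034117  0.14695537]
0 [171.82035107 131.68664168]
-25 [179.84213608 164.52013099]
-50 [187.66606607 196.34021846]
-71 [194.08813779 222.31233739]
-85 [198.29471996 239.25431198]
corner top [233.57104944 220.86737171] bot [237.44390946 237.83472864]
corner top [182.69551008 242.74676592] bot [187.13926593 259.99551273]
corner top [154.74692929 223.76363721] bot [159.28271115 240.67733953]
corner top [204.87663836 203.00602181] bot [208.86502495 219.64648766]
stone [203.32363422 264.13189163] rim [206.81978006 278.07094001]
```

View pics/z6.png

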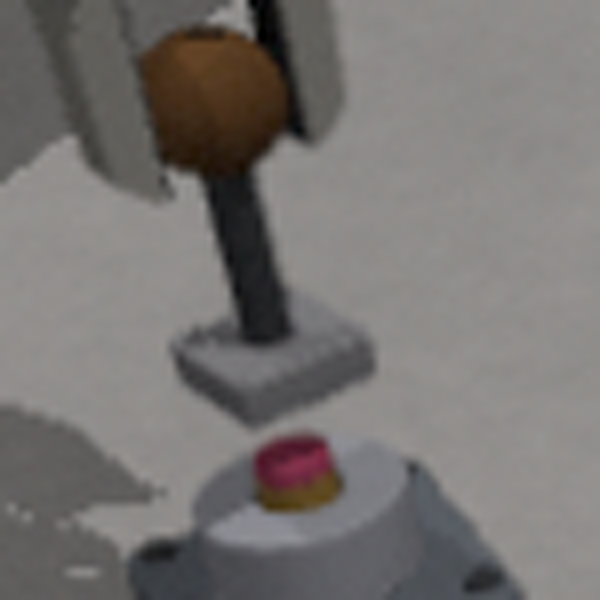

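The projected vertical stem and foot corners match the picture, so the press is upright, and the stone lies centred under it. I press down in steps.

```bash
python3 -m inch '[0,0,-5,0,30,0,0,-10,0,30,0,0,-15,0,30,0,0,-18,0,30,0,0,-21,0,30,0,0,-24,0,30,0,0,-27,0,30,0,0,-30,0,30,0,0,-31,0,30,0,0,-31,0,30]' 50
python3 -m inch '[0,0,-1,0,30,0,0,-2,0,30,0,0,-2,0,30,0,0,-2,0,30]' 50
```

```text
t: 8.72
tool_pos: [0.5034, -0.3017, 0.1168]
orientation: [2.994, 0.952, 0.0]
force: [-1.9, 2.5, 3.9]
opening: 0.0389
gripper_force: 50.0
t: 9.05
tool_pos: [0.5035, -0.3017, 0.115]
orientation: [2.994, 0.952, 0.0]
force: [-3.0, 3.0, 5.1]
opening: 0.0383
gripper_force: 50.0
```

```bash
python3 -m inch '[0,0,-1,0,30,0,0,-2,0,30,0,0,-2,0,30,0,0,-2,0,30]' 50
python3 -m inch '[0,0,-1,0,30,0,0,-1,0,30,0,0,-1,0,30]' 50
```

```text
t: 9.38
tool_pos: [0.5035, -0.3017, 0.1132]
orientation: [2.994, 0.952, 0.001]
force: [-3.1, 2.7, 5.7]
opening: 0.0383
gripper_force: 50.0
t: 9.63
tool_pos: [0.5037, -0.3018, 0.1131]
orientation: [2.993, 0.952, 0.001]
force: [-4.6, 5.2, 11.2]
opening: 0.0383
gripper_force: 50.0
```

```bash
python3 -m inch '[0,0,-1,0,30,0,0,-1,0,30,0,0,-1,0,30,0,0,-1,0,30,0,0,-1,0,30,0,0,-1,0,30]' 50;python3 - <<'E'
from h import *
S=read_camera("scene");cv2.imwrite("pics/z7.png",cv2.resize(S["image"][140:230,140:230],(600,600),interpolation=2))
E
```

```text
t: 10.13
tool_pos: [0.5038, -0.3019, 0.113]
orientation: [2.993, 0.952, 0.001]
force: [-7.2, 6.5, 18.2]
opening: 0.0384
gripper_force: 50.0
```

View pics/z7.png

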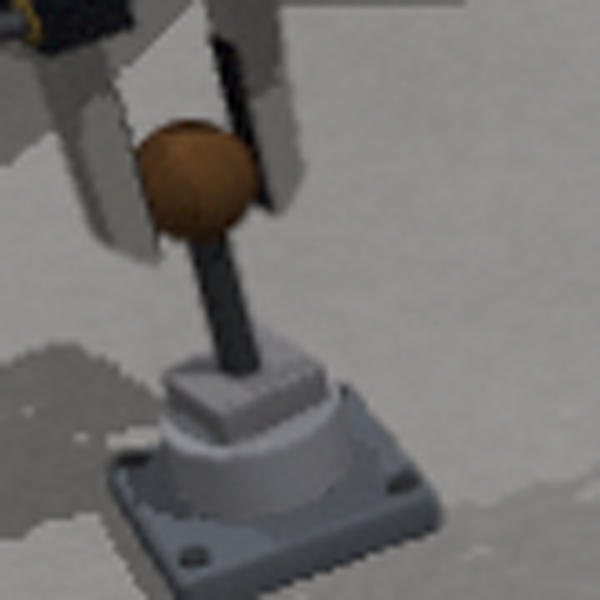

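The foot sits flat on the rim and centred to within about 2 mm. The TCP stopped at the expected height, with roughly 20 N of push.

```bash
python3 -c "
from plant import job
print(job.close_job())"
```

```text
the job is handed in; nothing more can be done
None
```

The job is handed in: the gripper is still holding the press upright on the pink stone, centred to within about 2 mm, its foot on the rim under roughly 20 N of push; the verdict was not shown to me.

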